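# Eject the square refill cartridge into the spice well and latch the lid

## Task

Press the ejector slide that stands behind the square-sided refill cartridge to push the cartridge out of its cradle into the spice well, let the slide spring back, then push the hinged walnut lid fully shut so that it seats in its catch. Leave the round cartridge in its cradle, do not touch either cartridge with the gripper, and do not disturb the other things on the counter.

Things in the scene. Friction and masses are not known exactly. Their poses are not given: they have to be found in the camera images.
- station: Fixed stone refill station, 174 mm (x) by 302 mm (y), 100 mm high. Its yaw is pi +-0.3 rad: well to the robot's left, cradles to its right. Origin on the counter under the edge between well (y<0) and cradle block (y 0 to 150 mm, top z = 100 mm). On the block two cradles run along y, at x = +38 mm (near, robot side) and -38 mm (far), 39 mm wide between rails 20 mm high, open to the well.
- well (a point): Centre of the spice well's floor: station y = -70 mm, z = 8 mm. The well is open-topped, 150 mm (x) by 140 mm (y) inside, its rim at z = 100 mm.
- cart_square_mid (a point): Square-sided refill cartridge, bare metal, 36 x 36 x 70 mm, 140 g, lying loose in one of the two cradles (either one). Its 70 mm length lies along the station's y, with a dark 24 mm neck on the end toward the well. This point is its centre, 18 mm above its cradle floor.
- cart_round_mid (a point): Round refill cartridge, bare metal, 36 mm diameter, 70 mm long, lying loose in the other cradle. Its 70 mm length lies along the station's y, with a dark 24 mm neck on the end toward the well. This point is its centre, 18 mm above its cradle floor.
- tab_near (a point): Near (station x = +38 mm) ejector slide: an upright steel tab 28 mm wide (station x), 10 mm thick (y), its top 83 mm above the cradle floor; its foot, a pusher plate, stands 4 mm behind the cartridge. Point: centre of the tab's top edge. Push along station -y; a spring (2 N rising to 7 N) returns it. Behind the tab 64 mm of the block lies open, between the 20 mm rails.
- tab_far (a point): Far (station x = -38 mm) ejector slide: an upright steel tab 28 mm wide (station x), 10 mm thick (y), its top 83 mm above the cradle floor; its foot, a pusher plate, stands 4 mm behind the cartridge. Point: centre of the tab's top edge. Push along station -y; a spring (2 N rising to 7 N) returns it. Behind the tab 64 mm of the block lies open, between the 20 mm rails.
- slide_near (a joint): Travel of the near slide: 0 = home, 0.080 m = fully pressed (toward the well).
- slide_far (a joint): Travel of the far slide: 0 = home, 0.080 m = fully pressed (toward the well).
- lid (a joint): Angle of the walnut lid in rad: 0 = fully shut, flat on the rim; it starts standing open at 1.15 to 1.45 and stays where it is left (stiff hinge, about 2 to 3 N at the free edge). In the last 0.1 rad it is pressed past a spring catch (3 to 5 N at the edge).
- lid_hinge (a point): Middle of the lid's hinge line, which runs along station x on the well's rim at station y = -152 mm, z = 100 mm.
- lid_edge (a point): Middle of the lid's free edge on its outer (when shut: upper) face, 148 mm from the hinge line. The lid is a plain walnut board 172 mm wide, 148 mm long, 12 mm thick; open, it stands on the well's side away from the cradles, its outer face toward station -y.
- shaker: Bystander: cobalt glass salt shaker, 56 mm wide, 94 mm tall. Origin at the centre of its underside.
- mill: Bystander: stainless steel mill, 58 mm wide, 185 mm tall. Origin at the centre of its underside.
- ramekin: Bystander: bone white ramekin, 84 mm wide, 45 mm tall. Origin at the centre of its underside.
- pour_cup: Bystander: copper pour cup with side handle, 72 mm wide, 75 mm tall. Origin at the centre of its underside.
- spoon: Bystander: steel spoon lying flat, 180 mm long. Origin at the centre of its underside.
- pepper_jar: Bystander: amber glass jar, 64 mm wide, 95 mm tall. Origin at the centre of its underside.
- cart_square: The square-sided cartridge again; origin at the centre of its underside, axes as the station's at the start.
There are look-alikes about, which are no part of the job. Leave any orange or yellow look-alike of the cart_square alone.

How it is judged:
On the way, in this order (a step that is already met when the one before it is completed fails the run):
1. an ejector slide is pressed in by more than 30 mm (value of joint any of slide_near, slide_far above 0.03 m).
2. the square cartridge lies in the spice well (z of cart_square_mid in the frame of station below 0.085 m and y of cart_square_mid in the frame of station between -0.14 and -0.008 m and x of cart_square_mid in the frame of station between -0.075 and 0.075 m), for 0.2 s.
3. the lid is shut and seated in its catch (value of joint lid below 0.03 rad), for 0.2 s.
At the end, for the whole second after the job is handed in: The square cartridge is at rest inside the well (its centre within the well's walls and at least 15 mm below the rim), the lid is within 0.03 rad of fully shut, both slides are back within 10 mm of home, and the round cartridge is within 12 mm of where it started (all of step 2 and value of joint lid below 0.03 rad and value of joint each of slide_near, slide_far below 0.01 m and distance of cart_round_mid from where it was at the start of the episode below 0.012 m and linear speed of cart_square below 0.03 m/s); the robot touches nothing.
It fails at once if the round cartridge is moved by more than 12 mm (distance of cart_round_mid from where it was at the start of the episode above 0.012 m).
It fails at once if the gripper touches a cartridge (contact force between the fingers and cart_square above 1 N or contact force between the fingers and cart_round above 1 N).
It fails at once if a bystander is moved by more than 30 mm (distance of any of shaker, mill, ramekin, pour_cup, spoon, pepper_jar from where it was at the start of the episode above 0.03 m).
It also fails if it takes over 45 s, if anything falls off the work surface, if the arm or the gripper's body presses on something with over 40 N, if the wrist force passes 120 N, or if a joint passes its speed limit or range.

## Robot

A 6-joint arm with a two-finger parallel gripper is mounted at the origin on the work surface. World frame = base frame: x ahead of the robot, y to its left, z up, the work surface at z = 0. Lengths are in m, angles in rad, forces in N, time in s.
With the tool pointing down it reaches from about 0.275 to 0.775 m from the base axis. Payload 14.6 kg.
Tool frame: the origin (TCP) lies midway between the tips of the shut fingers; the grasp point (between the pads) lies bot.grasp_offset behind it (bot.grasp_offset is the distance from the TCP to the grasp point, in m); z points along the fingers, y is the line along which they close (so a half turn about z gives the same grasp; the last joint's range is limited). The gripper opens to 85 mm and grips with 20 to 120 N. Pads are 22 mm wide; open, the fingers measure 114 mm over their backs; the gripper's body (76 mm by 85 mm) begins 54 mm behind the grasp point. The pads swing forward as they close: fully open they stand 13 mm farther back than shut.
Start: joints at [-1.415, 0.263, -0.048, 1.259, 0, 1.415], TCP at [0.161, -0.5, 0.231] pointing down, gripper open.
Joint ranges: [-2.65, 2.65], [-0.89, 1.7], [-1.18, 1.37], [-2.13, 2.11], [-1.35, 1.29], [-3.14, 3.14]. Speed limits (rad/s): [1.89, 1.89, 2.57, 2.79, 3.14, 3.14].

## Interface

Orientations are given as a rotation vector (axis times angle).
In Python, from workcell import bot, imaging, job gives the robot as it stands.
- The arm moves only by the tool step_arm, never from a script. Its argument "rows" is a list that holds one entry, the list of rows, each a list of 7 numbers: the turn, a rotation vector about the tool's x, y, z in degrees, then the shift along the tool's x, y, z in mm, then the opening, from 0 (shut) to 1 (fully open). A call has 1 to 5 rows; each row is the pose to reach, as a shift and turn from the pose commanded when the call began, along the tool's axes at that moment; what a row does not reach only later rows make up. A row lasts 1/10 s, in which the tool goes at most 50 mm and 8.59 degrees, less where a joint would pass 70% of its speed; a pose out of reach is approached as far as the arm can. A call with a gripper value outside its range is refused whole. The fingers move at their own pace and stop on an object; "squeeze" is the grip in N (left out, the last holds). Time passes only in rows, so rows that repeat a pose let the fingers close. It gives the time, the measured TCP pose, the force, the opening and the grip force at its end, in the units of the state.
- bot.observe(): the state, without advancing time (a new reading comes with each control period).
- imaging.get_image(name): name is "scene" or "side" or "wrist"; returns a dict with "color" (480x640x3 uint8, blue, green, red), "camera_matrix" (3x3 intrinsics, pixels), "view" (4x4, takes a point from world to camera coordinates); the wrist camera has in their place "tool_from_camera" (4x4, takes a point from camera to tool coordinates, whose origin is the TCP and whose axes are the flange's). Camera axes: x right, y down, z forward; pixel columns grow to the right and rows downward; lengths in m; the calibration is good to about 2 mm. A picture is of the moment at which its call begins: read the wrist's pose just before it. There is no depth.
- job.job_done(): hands the job in; it is judged then, once.
Trained networks look in a picture, given as the dict that the camera call returned (one of the last four; its "shot" number tells which), for a name from the list of things; names that differ only in an ending like _2 or _b are one class to them, and where a whole thing is asked for, a point or a joint stands for the part that bears it (a point fixed in the world has none). Each returns a list of dicts, best first, with "conf" (0 to 1); they miss things now and then, are a little off and sometimes report something else, mostly with a low value. They report only what shows in the picture. A call takes as long as a camera call. They do not tell look-alikes from the thing itself.
- imaging.regions_of(picture, target): "pixels" (480x640 bool, what is visible of it) and "at" ([column, row] in pixels, amid what is visible of it).
The state is a dict: "time_s": time; "joint_positions": joint angles; "qd": joint speeds; "effort": joint torques, N m; "eef_pos": TCP position; "eef_rot": TCP orientation; "ft_force": force on the tool from outside, world axes, zero at the start; "ft_torque": the same for the moment, N m; "opening": finger opening in m; "gripper_force": force on a finger pad.
Only numpy, scipy, OpenCV 4.12 (cv2) and the standard library are available. Lean on these libraries where they do the work, as an engineer would, in place of code of your own. Each camera call takes 0.05 s, during which the arm holds its last target. There are 200 camera calls.

## Working session

There is one attempt and no reset: what is moved stays moved. The work goes in short steps, Python scripts to look and compute and a tool call to move; the robot and the scene stay as the last step left them, time stands still between calls to the robot, and variables do not carry over. Pictures are saved under pics/ and viewed, at most 10 in all, crops included, and the job is handed in when it is done.

Besides the shell and the picture viewer there is one more tool, called after "Request:" by a JSON object that holds its "op" and its "data". step_arm: Moves the arm, as the interface text tells. Its arguments: {"type":"object","properties":{"rows":{"type":"array"},"squeeze":{"type":"number"}},"required":["rows"]}

```bash
mkdir -p pics; ls
python3 - <<'E'
from workcell import bot, imaging, job
import cv2,numpy as np
s=bot.observe();print(s['time_s'],s['eef_pos'],s['eef_rot'],bot.grasp_offset)
for n in ['scene','side']:
    p=imaging.get_image(n);cv2.imwrite(f'pics/{n}0.png',p['color'])
    np.savez(f'{n}.npz',K=p['camera_matrix'],V=p['view'])
    print(n,p['camera_matrix'].tolist(),np.round(p['view'],3).tolist())
    for t in ['station','cart_square','cart_round_mid','tab_near','lid_edge','mill']:
        for r in imaging.regions_of(p,t)[:3]: print(t,round(r['conf'],2),r['at'],r['pixels'].sum())
E
```

```text
pics
0.0 [ 0.16048163 -0.49959329  0.23083468] [-3.10275206e+00 -4.85912728e-01 -7.61885087e-06] 0.0187
scene [[583.2476433372012, 0.0, 325.49527443079916], [0.0, 583.2476433372012, 235.02136127873584], [0.0, 0.0, 1.0]] [[0.566, 0.824, -0.015, -0.263], [0.664, -0.467, -0.584, -0.27], [-0.488, 0.32, -0.812, 1.831], [0.0, 0.0, 0.0, 1.0]]
cart_square 0.88 [285.5, 249.9] 431
cart_square 0.84 [221.5, 247.6] 430
cart_square 0.67 [396.8, 293.4] 392
cart_round_mid 0.55 [294.6, 274.3] 359
cart_round_mid 0.16 [306.2, 323.9] 614
tab_near 0.45 [268.7, 251.0] 134
lid_edge 0.67 [349.4, 224.3] 406
mill 0.94 [186.0, 291.2] 1022
side [[611.7302895612984, 0.0, 328.86842637281677], [0.0, 611.7302895612984, 232.79018352947114], [0.0, 0.0, 1.0]] [[-0.999, -0.052, 0.014, 0.514], [-0.049, 0.767, -0.64, 0.121], [0.022, -0.64, -0.768, 1.731], [0.0, 0.0, 0.0, 1.0]]
station 0.91 [322.8, 234.2] 6291
cart_square 0.73 [401.2, 205.9] 236
cart_square 0.6 [261.9, 280.8] 391
cart_square 0.6 [265.7, 238.1] 340
cart_round_mid 0.61 [316.5, 205.2] 233
tab_near 0.69 [346.7, 187.0] 135
lid_edge 0.96 [321.6, 239.0] 3311
mill 0.78 [367.0, 155.1] 804
mill 0.72 [349.0, 184.4] 154
mill 0.27 [284.9, 205.9] 345
```

Run:
```python
import cv2
a=cv2.imread('pics/scene0.png')[170:370,160:420]
cv2.imwrite('pics/c1.png',cv2.resize(a,(780,600),interpolation=cv2.INTER_CUBIC))
a=cv2.imread('pics/side0.png')[130:330,210:470]
cv2.imwrite('pics/c2.png',cv2.resize(a,(780,600),interpolation=cv2.INTER_CUBIC))
```

```text
(no output)
```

View pics/c1.png

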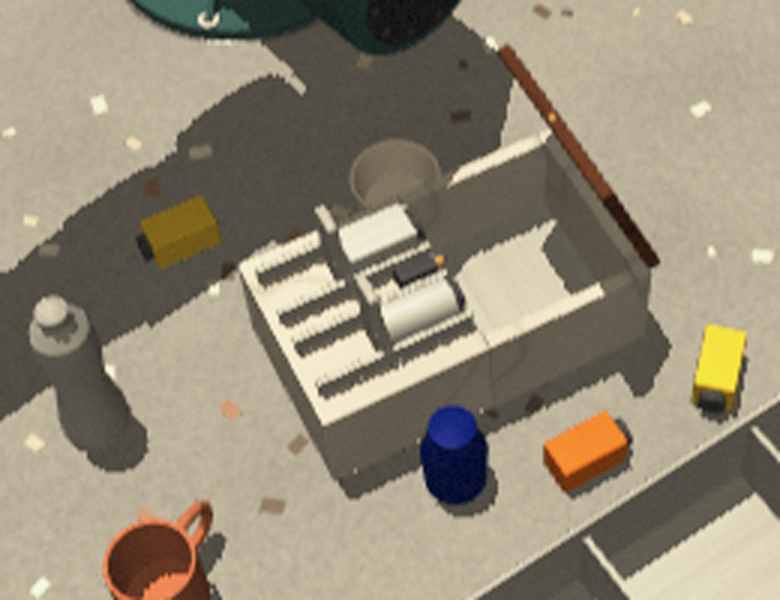

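View pics/c2.png

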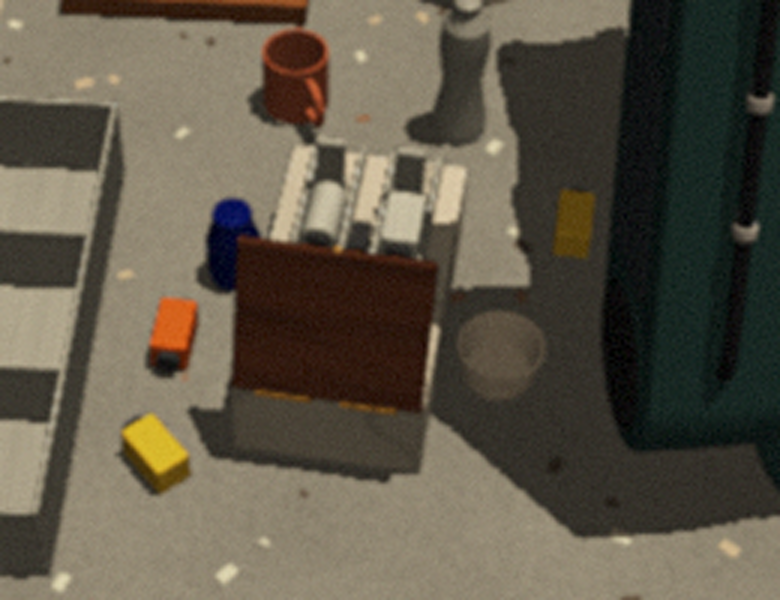

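Square cartridge is in the near cradle (scene crop (380,235)), the round in the far one (420,310). The lid stands open at the right. The shaker is beside the far side, and a ramekin-like dish is beside the near side of the well. Fitting the station pose next.

```bash
cat > fit.py <<'E'
import numpy as np
from scipy.optimize import least_squares
C={n:np.load(n+'.npz') for n in ['scene','side']}
def proj(n,P):
    c=C[n]['V'][:3,:3]@P+C[n]['V'][:3,3]; q=C[n]['K']@c; return q[:2]/q[2]
def st(p,P):
    c,s=np.cos(p[2]),np.sin(p[2]); return np.array([p[0]+c*P[0]-s*P[1],p[1]+s*P[0]+c*P[1],P[2]])
off={'scene':(160,170),'side':(210,130)}
E
python3 - <<'E'
from fit import *
# crop px; 'b' = block-top points (z free), well rim z=.1
O=[('scene',(.087,.15,'b'),(242,268)),('scene',(-.087,.15,'b'),(325,422)),('scene',(-.087,-.152,.1),(648,283)),
('side',(-.087,.15,'b'),(297,143)),('side',(.087,.15,'b'),(467,168)),('side',(-.087,-.152,.1),(233,388)),('side',(.087,-.152,.1),(422,410)),
]
def res(p):
    r=[]
    for n,P,c in O:
        z=p[3] if P[2]=='b' else P[2]
        r+=list(proj(n,st(p,(P[0],P[1],z)))-np.array(c)/3-off[n])
    return r
f=least_squares(res,[.45,.1,np.pi,.1]);p=f.x
print(np.round(p,4));print(np.round(np.reshape(f.fun,(-1,2)),1).tolist())
# lid angle from free edge corners in side, upper outer
L=[('side',-.086,(240,237)),('side',.086,(437,262)),('scene',.086,(500,48))]
def rl(a):
    a=a[0];r=[]
    for n,x,c in L: r+=list(proj(n,st(p,(x,-.152+.148*np.cos(a),.1+.148*np.sin(a))))-np.array(c)/3-off[n])
    return r
g=least_squares(rl,[1.3]);print('lid',g.x,np.round(g.fun,1))
for y in (.06,.07,.08,.09,.1,.11):
  for fl in (.1,.08):
    a=proj('scene',st(p,(.038,y,fl+.083)));b=proj('side',st(p,(.038,y,fl+.083)))
    print(y,fl,np.round((a-off['scene'])*3),np.round((b-off['side'])*3))
print('tab near xy',[np.round(st(p,(.038,y,.18)),3).tolist() for y in (0,.08,.15)])
E
```

```text
[ 0.5229 -0.091   3.02    0.0988]
[[-1.1, -1.5], [-0.5, 1.3], [1.9, -2.9], [-0.7, 0.6], [0.3, 0.1], [-1.3, -2.5], [-0.0, -0.3]]
lid [1.21605083] [-1.  -1.  -0.1  0.1  0.3  0.2]
0.06 0.1 [352. 206.] [408. 166.]
0.06 0.08 [354. 221.] [407. 181.]
0.07 0.1 [341. 211.] [409. 159.]
0.07 0.08 [343. 226.] [409. 174.]
0.08 0.1 [329. 216.] [411. 151.]
0.08 0.08 [332. 230.] [410. 166.]
0.09 0.1 [318. 221.] [413. 144.]
0.09 0.08 [320. 235.] [412. 159.]
0.1 0.1 [306. 226.] [414. 136.]
0.1 0.08 [309. 240.] [414. 151.]
0.11 0.1 [295. 231.] [416. 129.]
0.11 0.08 [297. 245.] [415. 144.]
tab near xy [[0.485, -0.086, 0.18], [0.475, -0.166, 0.18], [0.467, -0.235, 0.18]]
```

```bash
cat > go.py <<'E'
import sys,numpy as np
from fit import st
from scipy.spatial.transform import Rotation as R
from workcell import bot
p=np.array([.5229,-.091,3.02])
def info(*T):
    s=bot.observe();Rt=R.from_rotvec(s['eef_rot']);e=np.array(s['eef_pos']);M=Rt.as_matrix()
    d=e-[p[0],p[1],0];c,sn=np.cos(p[2]),np.sin(p[2])
    print('t',round(s['time_s'],2),'st mm',np.round([1e3*(c*d[0]+sn*d[1]),1e3*(-sn*d[0]+c*d[1]),1e3*d[2]],1),'F',np.round(s['ft_force'],1),'op',round(s['opening'],4))
    ysta=np.array([-sn,c,0]);b=None
    for g in (1,-1):
        X=g*ysta;Z=np.array([0,0,-1.]);W=np.stack([X,np.cross(Z,X),Z],1)
        r=np.degrees(R.from_matrix(M.T@W).as_rotvec())
        if b is None or np.linalg.norm(r)<np.linalg.norm(b): b=r
    print('turn',np.round(b,1))
    for t in T: print(t,'shift',np.round(1e3*M.T@(st(p,np.array(t)/1e3)-e),1))
    print('station axes in tool: y',np.round(M.T@ysta,3),'z',np.round(M.T@[0,0,1],3))
if __name__=='__main__': info(*[tuple(map(float,a.split(','))) for a in sys.argv[1:]])
E
python3 go.py 38,125,231 38,115,150
python3 - <<'E'
from fit import *
# ground points for bystanders (scene crop base px): mill, shaker, ramekin
V=C['scene']['V'];K=C['scene']['K']
for n,c in [('mill',(110,450)),('shaker',(460,480)),('rame',(400,200)),('cup',(160,610))]:
    uv=np.array(c)/3+off['scene'];d=V[:3,:3].T@np.linalg.inv(K)@[*uv,1];o=-V[:3,:3].T@V[:3,3];print(n,np.round(o-d*o[2]/d[2],3))
E
```

```text
t 0.7 st mm [310.1 449.8 231.3] F [ 0.2 -0.6 -0.4] op 0.0852
turn [  0.    0.  -65.2]
(38.0, 125.0, 231.0) shift [ 3.832e+02 -1.809e+02  3.000e-01]
(38.0, 115.0, 150.0) shift [ 387.3 -190.    81.3]
station axes in tool: y [-0.419  0.908  0.   ] z [-0.  0. -1.]
mill [ 0.456 -0.391  0.   ]
shaker [ 0.649 -0.163  0.   ]
rame [ 0.378 -0.049  0.   ]
cup [ 0.607 -0.424  0.   ]
```

Request:
{"op": "step_arm", "data": {"rows": [[[0,0,-8,45,-21,0,0],[0,0,-16,90,-42,0,0],[0,0,-24,135,-64,0,0],[0,0,-32,180,-85,0,0],[0,0,-40,225,-106,0,0]]]}}

```text
time_s: 1.2
eef_pos: [0.3435, -0.3286, 0.2315]
eef_rot: [2.746, 1.526, 0.0]
ft_force: [0.6, -0.8, 0.8]
opening: 0.0122
gripper_force: 0.0
```

```bash
python3 go.py 38,125,231
```

```text
t 1.2 st mm [149.3 257.6 231.5] F [ 0.6 -0.8  0.8] op 0.0122
turn [  0.    0.  -24.9]
(38.0, 125.0, 231.0) shift [167.1  45.1   0.5]
station axes in tool: y [-0.907  0.421  0.   ] z [-0.     0.001 -1.   ]
```

Request:
{"op": "step_arm", "data": {"rows": [[[0,0,-8,42,11,0,0],[0,0,-16,84,22,0,0],[0,0,-24.9,126,34,0,0],[0,0,-24.9,167,45,0,0],[0,0,-24.9,167,45,0,0]]]}}

```text
time_s: 1.7
eef_pos: [0.472, -0.2098, 0.2311]
eef_rot: [-2.353, -2.081, -0.001]
ft_force: [-0.2, 0.2, -0.3]
opening: -0.0002
gripper_force: 0.0
```

```bash
python3 go.py 38,120,155
python3 - <<'E'
from workcell import bot, imaging
import cv2,numpy as np
s=bot.observe();p=imaging.get_image('wrist');cv2.imwrite('pics/w1.png',p['color'])
np.savez('w1.npz',K=p['camera_matrix'],T=p['tool_from_camera'],e=s['eef_pos'],r=s['eef_rot']);print(np.round(p['tool_from_camera'],3).tolist())
E
```

```text
t 1.7 st mm [ 36.1 124.1 231.1] F [-0.2  0.2 -0.3] op -0.0002
turn [ 0.  -0.  -0.1]
(38.0, 120.0, 155.0) shift [ 4.  -1.9 76.1]
station axes in tool: y [-1.     0.001 -0.001] z [ 0.001  0.001 -1.   ]
[[0.0, -0.949, -0.315, 0.081], [1.0, 0.001, -0.0, 0.0], [0.0, -0.315, 0.949, -0.142], [0.0, 0.0, 0.0, 1.0]]
```

View pics/w1.png

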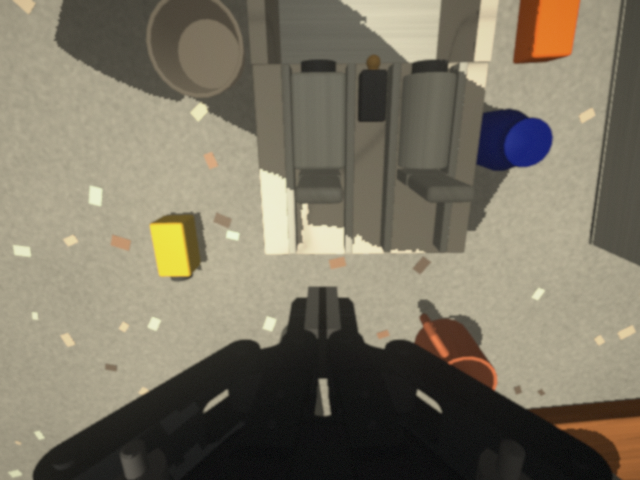

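Wrist view: square cartridge on the left (320,120), its tab top at (320,190), round on the right with its tab at (440,190), block's rear edge at row 252. Checking the fit against this view.

Run:
```python
import numpy as np
from fit import st
from scipy.spatial.transform import Rotation as R
w=np.load('w1.npz');p=[.5229,-.091,3.02]
for nm,t in [('tab',(.038,.081,.183)),('tabfar',(-.038,.081,.183)),('cnear',(.087,.15,.1)),('cfar',(-.087,.15,.1)),('edge near',(.087,0,.1)),('edge far',(-.087,0,.1)),('tcp',(.0361,.1241,.2311))]:
    q=R.from_rotvec(w['r']).as_matrix().T@(st(p,t)-w['e']);c=np.linalg.inv(w['T'])@[*q,1];u=w['K']@c[:3];print(nm,np.round(u[:2]/u[2]))
```

```text
tab [318. 194.]
tabfar [452. 194.]
cnear [263. 254.]
cfar [464. 254.]
edge near [251.  61.]
edge far [491.  61.]
tcp [322. 304.]
```

Fit agrees within ~2 mm. Descend behind the tab.

Request:
{"op": "step_arm", "data": {"rows": [[[0,0,0,3,-1,38,0],[0,0,0,4,-1,76,0],[0,0,0,14,-1,76,0],[0,0,0,22,-1,76,0],[0,0,0,30,-1,76,0]]]}}

```text
time_s: 2.25
eef_pos: [0.4728, -0.1829, 0.1572]
eef_rot: [2.357, 2.074, 0.001]
ft_force: [-2.6, -2.3, -0.4]
opening: -0.0001
gripper_force: 1.2
```

```bash
python3 go.py 38,15,155
```

```text
t 2.25 st mm [ 38.5  97.3 157.2] F [-2.6 -2.3 -0.4] op -0.0001
turn [ 0.1  0.1 -0.4]
(38.0, 15.0, 155.0) shift [82.3  0.   2.1]
station axes in tool: y [-1.     0.006  0.001] z [-0.001  0.002 -1.   ]
```

Request:
{"op": "step_arm", "data": {"rows": [[[0,0,0,10,0,0,0],[0,0,0,20,0,0,0],[0,0,0,30,0,0,0],[0,0,0,40,0,0,0],[0,0,0,48,0,0,0]]]}}

```text
time_s: 2.75
eef_pos: [0.4787, -0.1353, 0.1569]
eef_rot: [2.356, 2.074, -0.001]
ft_force: [-4.3, -7.0, 4.7]
opening: -0.0001
gripper_force: 3.7
```

```bash
python3 go.py 38,17,155
python3 - <<'E'
from workcell import bot, imaging
import cv2
p=imaging.get_image('wrist');q=imaging.get_image('scene')
cv2.imwrite('pics/w2.png',__import__('numpy').hstack([cv2.resize(p['color'],(400,300)),cv2.resize(q['color'][170:320,220:420],(400,300))]))
E
```

```text
t 2.75 st mm [ 38.5  49.3 156.9] F [-4.3 -7.   4.7] op -0.0001
turn [ 0.1  0.1 -0.3]
(38.0, 17.0, 155.0) shift [32.3  0.3  1.8]
station axes in tool: y [-1.     0.006  0.003] z [-0.003  0.002 -1.   ]
```

View pics/w2.png

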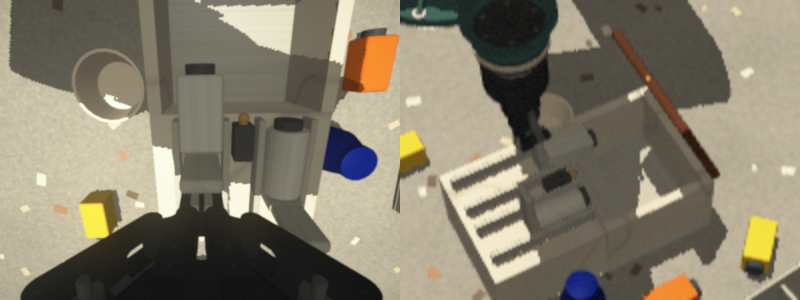

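The square cartridge, at (200,115) on the left, has moved halfway over the edge. The round one has not moved. Finishing the stroke.

Request:
{"op": "step_arm", "data": {"rows": [[[0,0,0,10,0,0,0],[0,0,0,20,0,0,0],[0,0,0,28,0,0,0],[0,0,0,33,0,0,0],[0,0,0,33,0,0,0]]]}}

```text
time_s: 3.35
eef_pos: [0.4827, -0.1041, 0.1564]
eef_rot: [2.356, 2.072, -0.005]
ft_force: [-6.7, -14.8, 4.9]
opening: 0.0
gripper_force: 8.2
```

```bash
python3 go.py 38,125,155
python3 - <<'E'
from workcell import bot, imaging
import cv2
p=imaging.get_image('wrist');q=imaging.get_image('scene')
cv2.imwrite('pics/w3.png',__import__('numpy').hstack([cv2.resize(p['color'],(400,300)),cv2.resize(q['color'][170:320,220:420],(400,300))]))
E
```

```text
t 3.35 st mm [ 38.3  17.9 156.4] F [ -6.7 -14.8   4.9] op 0.0
turn [ 0.1  0.3 -0.4]
(38.0, 125.0, 155.0) shift [-107.1    1.     2. ]
station axes in tool: y [-1.     0.006  0.005] z [-0.005  0.001 -1.   ]
```

View pics/w3.png

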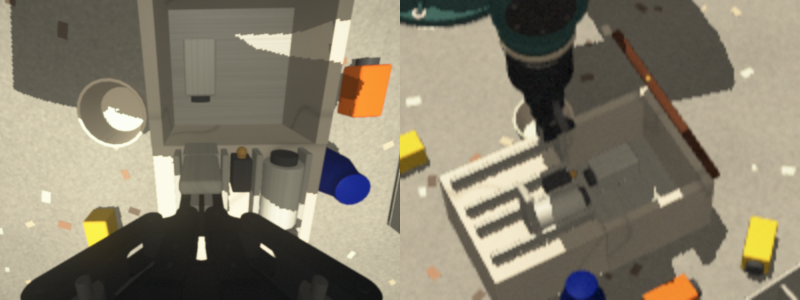

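The cartridge lies flat on the well floor at (200,68). Backing off with the slide.

Request:
{"op": "step_arm", "data": {"rows": [[[0,0,0,-20,0,0,0],[0,0,0,-40,0,0,0],[0,0,0,-60,0,0,0],[0,0,0,-80,0,0,0],[0,0,0,-105,1,0,0]]]}}

```text
time_s: 3.95
eef_pos: [0.4705, -0.2073, 0.1561]
eef_rot: [2.357, 2.076, 0.002]
ft_force: [0.3, 0.3, -0.8]
opening: 0.0
gripper_force: 0.0
```

Request:
{"op": "step_arm", "data": {"rows": [[[0,0,0,0,0,-45,0],[0,0,0,0,0,-90,0],[0,0,0,0,0,-130,0],[0,0,0,0,0,-130,0]]]}}

```text
time_s: 4.35
eef_pos: [0.4717, -0.2075, 0.2907]
eef_rot: [2.352, 2.071, 0.004]
ft_force: [-0.4, -0.5, -1.2]
opening: 0.0001
gripper_force: 0.0
```

```bash
python3 go.py 0,-185,285 0,-185,210
python3 - <<'E'
import numpy as np
for a in np.arange(1.2,-.01,-.2):
    r=.125; print(round(a,2),'TCP y,z (0 offset / 12mm)',np.round([-152+1e3*r*np.cos(a)-11,100+1e3*r*np.sin(a),-152+1e3*(r*np.cos(a)-.012*np.sin(a))-11,100+1e3*(r*np.sin(a)+.012*np.cos(a))]))
E
```

```text
t 4.35 st mm [ 36.6 121.9 290.7] F [-0.4 -0.5 -1.2] op 0.0001
turn [ 0.4  0.2 -0.3]
(0.0, -185.0, 285.0) shift [307.1  34.9   5.1]
(0.0, -185.0, 210.0) shift [307.3  34.3  80.1]
station axes in tool: y [-1.     0.006  0.003] z [-0.003  0.008 -1.   ]
1.2 TCP y,z (0 offset / 12mm) [-118.  217. -129.  221.]
1.0 TCP y,z (0 offset / 12mm) [ -95.  205. -106.  212.]
0.8 TCP y,z (0 offset / 12mm) [-76. 190. -85. 198.]
0.6 TCP y,z (0 offset / 12mm) [-60. 171. -67. 180.]
0.4 TCP y,z (0 offset / 12mm) [-48. 149. -53. 160.]
0.2 TCP y,z (0 offset / 12mm) [-40. 125. -43. 137.]
0.0 TCP y,z (0 offset / 12mm) [-38. 100. -38. 112.]
```

Request:
{"op": "step_arm", "data": {"rows": [[[0,0,0,48,5,0,0],[0,0,0,96,11,0,0],[0,0,0,144,16,0,0],[0,0,0,192,22,0,0],[0,0,0,240,28,0,0]]]}}

```text
time_s: 4.85
eef_pos: [0.5286, 0.0299, 0.2857]
eef_rot: [2.358, 2.075, 0.002]
ft_force: [1.7, -0.7, -1.0]
opening: 0.0002
gripper_force: 0.0
```

Request:
{"op": "step_arm", "data": {"rows": [[[0,0,0,45,5,0,0],[0,0,0,67,7,0,0],[0,0,0,67,7,35,0],[0,0,0,67,7,70,0],[0,0,0,67,7,70,0]]]}}

```text
time_s: 5.35
eef_pos: [0.5418, 0.0937, 0.212]
eef_rot: [-2.354, -2.074, 0.007]
ft_force: [-0.7, -0.3, -0.5]
opening: -0.0001
gripper_force: 0.0
```

```bash
python3 go.py 0,-135,219 0,-118,217 0,-95,205
python3 - <<'E'
from workcell import bot, imaging
import cv2
p=imaging.get_image('wrist');q=imaging.get_image('scene')
cv2.imwrite('pics/w4.png',__import__('numpy').hstack([cv2.resize(p['color'],(400,300)),cv2.resize(q['color'][170:320,220:420],(400,300))]))
E
```

```text
t 5.35 st mm [   3.6 -185.6  212. ] F [-0.7 -0.3 -0.5] op -0.0001
turn [-0.3  0.  -0.3]
(0.0, -135.0, 219.0) shift [-50.6   3.9  -7. ]
(0.0, -118.0, 217.0) shift [-67.6   4.   -5. ]
(0.0, -95.0, 205.0) shift [-90.6   4.1   7. ]
station axes in tool: y [-1.     0.005  0.   ] z [-0.    -0.006 -1.   ]
```

View pics/w4.png

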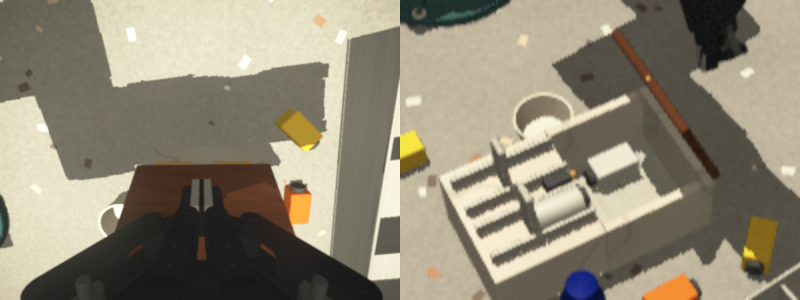

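The near slide is home, the cartridge is in the well, and the fingers are outside the lid. Starting to push the lid along its arc.

Request:
{"op": "step_arm", "data": {"rows": [[[0,0,0,-35,3,-4,0],[0,0,0,-52,4,-7,0],[0,0,0,-66,4,-5,0],[0,0,0,-79,4,0,0],[0,0,0,-90,4,6,0]]]}}

```text
time_s: 5.95
eef_pos: [0.5368, 0.0026, 0.2097]
eef_rot: [2.357, 2.075, 0.002]
ft_force: [1.6, 0.7, 1.9]
opening: 0.0003
gripper_force: 1.0
```

```bash
python3 go.py 0,-76,192 0,-60,173 0,-48,153
```

```text
t 5.95 st mm [ -2.4 -94.6 209.7] F [1.6 0.7 1.9] op 0.0003
turn [ 0.1 -0.  -0.3]
(0.0, -76.0, 192.0) shift [-18.6  -2.4  17.7]
(0.0, -60.0, 173.0) shift [-34.6  -2.3  36.7]
(0.0, -48.0, 153.0) shift [-46.6  -2.3  56.7]
station axes in tool: y [-1.     0.006 -0.   ] z [ 0.     0.002 -1.   ]
```

Request:
{"op": "step_arm", "data": {"rows": [[[0,0,0,-9,-1,8,0],[0,0,0,-18,-2,17,0],[0,0,0,-26,-2,26,0],[0,0,0,-34,-2,36,0],[0,0,0,-40,-2,46,0]]]}}

```text
time_s: 6.45
eef_pos: [0.5291, -0.0366, 0.1623]
eef_rot: [-2.358, -2.075, 0.001]
ft_force: [0.6, 0.2, 2.6]
opening: 0.0
gripper_force: 0.8
```

Request:
{"op": "step_arm", "data": {"rows": [[[0,0,0,-5,0,10,0],[0,0,0,-9,0,20,0],[0,0,0,-12,0,30,0],[0,0,0,-14,0,36,0],[0,0,0,-15,0,41,0]]]}}

```text
time_s: 6.95
eef_pos: [0.5273, -0.0508, 0.1216]
eef_rot: [-2.358, -2.075, 0.0]
ft_force: [-0.6, 1.4, 6.9]
opening: -0.0002
gripper_force: 3.9
```

```bash
python3 go.py 0,-35,120
python3 - <<'E'
from workcell import bot, imaging
import cv2
p=imaging.get_image('side');q=imaging.get_image('scene')
cv2.imwrite('pics/w5.png',__import__('numpy').hstack([cv2.resize(p['color'][130:280,250:450],(400,300)),cv2.resize(q['color'][170:320,220:420],(400,300))]))
E
```

```text
t 6.95 st mm [  0.5 -40.5 121.6] F [-0.6  1.4  6.9] op -0.0002
turn [-0.  -0.  -0.3]
(0.0, -35.0, 120.0) shift [-5.5  0.6  1.6]
station axes in tool: y [-1.     0.006 -0.   ] z [ 0. -0. -1.]
```

View pics/w5.png

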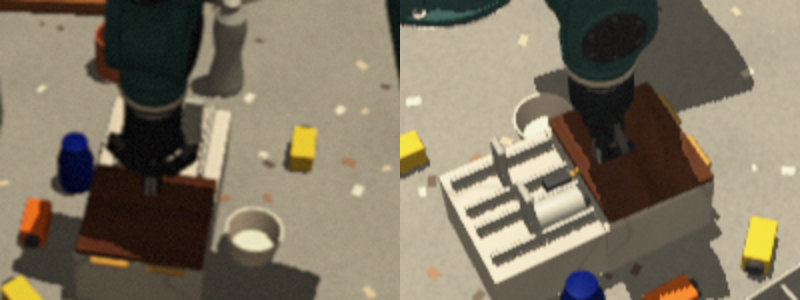

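The lid is nearly shut and force is 6.9 N, so it is on the catch. Pressing on in small steps.

Request:
{"op": "step_arm", "data": {"rows": [[[0,0,0,-3,0,3,0],[0,0,0,-3,0,6,0],[0,0,0,-3,0,9,0],[0,0,0,-3,0,11,0],[0,0,0,-3,0,11,0]]]}}

```text
time_s: 7.55
eef_pos: [0.5272, -0.054, 0.1119]
eef_rot: [2.358, 2.075, 0.0]
ft_force: [-2.8, -0.3, 11.0]
opening: 0.0002
gripper_force: 5.2
```

Request:
{"op": "step_arm", "data": {"rows": [[[0,0,0,0,0,2,0],[0,0,0,0,0,4,0],[0,0,0,0,0,4,0]]]}}

```text
time_s: 7.85
eef_pos: [0.5276, -0.0541, 0.111]
eef_rot: [2.355, 2.073, 0.003]
ft_force: [-18.8, 2.7, 61.8]
opening: -0.0001
gripper_force: 31.0
```

Hard stop at z ≈ 0.112, the lid's thickness above the rim, so the lid is seated. Lifting away and checking.

Request:
{"op": "step_arm", "data": {"rows": [[[0,0,0,0,0,-10,0],[0,0,0,0,0,-50,0],[0,0,0,0,0,-95,0],[0,0,0,0,0,-140,0],[0,0,0,0,0,-140,0]]]}}

```text
time_s: 8.35
eef_pos: [0.5289, -0.0542, 0.2524]
eef_rot: [2.353, 2.072, 0.007]
ft_force: [-0.6, -1.9, -0.0]
opening: 0.0004
gripper_force: 0.0
```

Request:
{"op": "step_arm", "data": {"rows": [[[0,0,0,45,0,0,0],[0,0,0,90,0,0,0],[0,0,0,135,0,0,0],[0,0,0,135,0,0,0]]]}}

```text
time_s: 8.75
eef_pos: [0.5441, 0.0843, 0.2467]
eef_rot: [-2.353, -2.08, -0.0]
ft_force: [-0.8, -0.3, 0.1]
opening: -0.0002
gripper_force: 0.0
```

```bash
python3 go.py
python3 - <<'E'
from workcell import bot, imaging
import cv2
p=imaging.get_image('side');q=imaging.get_image('scene')
cv2.imwrite('pics/w6.png',__import__('numpy').hstack([cv2.resize(p['color'][130:280,250:450],(400,300)),cv2.resize(q['color'][170:320,220:420],(400,300))]))
E
```

```text
t 8.75 st mm [ 2.000e-01 -1.766e+02  2.467e+02] F [-0.8 -0.3  0.1] op -0.0002
turn [-0.  -0.  -0.1]
station axes in tool: y [-1.     0.001 -0.001] z [ 0.001 -0.001 -1.   ]
```

View pics/w6.png

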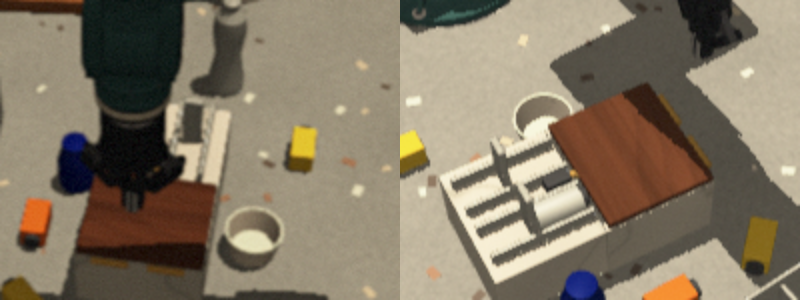

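The lid is flat on the rim, both slides are home, the round cartridge is in its cradle, the bystanders are unmoved, and the arm is clear.

```bash
python3 -c "
from workcell import job
print(job.job_done())"
```

```text
the job is handed in; nothing more can be done
None
```

I pushed the square cartridge into the well, the slide sprang back, and the lid is shut to a hard stop. In the images, the round cartridge and the visible counter items had not moved. The job is handed in; no verdict was returned.

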